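# Load and crank the bench mill, and leave the crank where it rests

### The arm

A 6-joint arm with a two-finger parallel gripper is mounted at the origin on the work surface. World frame = base frame: x ahead of the robot, y to its left, z up, the work surface at z = 0. Lengths are in m, angles in rad, forces in N, time in s.
With the tool pointing down it reaches from about 0.35 to 0.775 m from the base axis. Payload 5.5 kg.
Tool frame: the origin (TCP) lies midway between the tips of the shut fingers; the grasp point (between the pads) lies 19 mm behind it; z points along the fingers, y is the line along which they close (so a half turn about z gives the same grasp; the last joint's range is limited). The gripper opens to 85 mm and grips with 20 to 120 N. Pads are 22 mm wide; open, the fingers measure 114 mm over their backs; the gripper's body (76 mm by 85 mm) begins 54 mm behind the grasp point. The pads swing forward as they close: fully open they stand 13 mm farther back than shut.
Start: joints at [1.139, 0.313, 0.046, 1.304, 0, 1.431], TCP at [0.165, 0.551, 0.231] pointing down, gripper open.
Joint ranges: [-2.76, 2.76], [-0.86, 1.69], [-1.03, 1.26], [-2.2, 2.34], [-1.47, 1.5], [-3.14, 3.14]. Speed limits (rad/s): [2.57, 2.57, 3.14, 3.14, 3.14, 3.14].

### API

Orientations are given as a unit quaternion [w, x, y, z].
In Python, from workcell import env gives the robot as it stands. The module is installed in compiled form; this text tells all that it offers.
- The arm moves only by the tool servo_tool, never from a script. Its argument "increments" is a list of rows, each an object of numbers: "grip": the closure, from 0 (fully open) to 1 (shut); "x", "y", "z": the shift along the tool's x, y, z in mm; "roll": the turn about the tool's z in degrees. In form: [{"grip": .., "x": .., "y": .., "z": .., "roll": ..}, ...]. A call has 1 to 5 rows; each row shifts and turns the commanded pose from where the row before left it, along the tool's axes as they then stand; what a row does not reach is not made up. A row lasts 1/12 s, in which the tool goes at most 41.7 mm and 7.16 degrees, less where a joint would pass 70% of its speed; a pose out of reach is approached as far as the arm can. A call is refused whole if a number of a shift passes 41.7 or a number of a turn 7.16, either way. A call with a gripper value outside its range is refused whole. The fingers move at their own pace and stop on an object; "grip_force" is the grip in N (left out, the last holds). Time passes only in rows, so rows that do not move let the fingers close. It gives the time, the measured TCP pose, the force, the opening and the grip force at its end, in the units of the state.
- env.get_state(): the state, without advancing time (a new reading comes with each control period).
- env.read_camera(name): name is "side" or "top" or "wrist"; returns the picture (400x640x3 uint8, red, green, blue); there is no depth.
- env.get_calibration(name): a dict with "vertical_fov" (degrees; the focal length in pixels is half the picture's height over the tangent of half this angle, whatever the lens; pixels are square), "cx", "cy" (the principal point, pixels), "k1" (the pictures are not rectified: a ray, as slopes to the right and down, at radius r is drawn at 1 + k1 r^2 times it, then the intrinsics apply), "rvec" (rotation vector, rad) and "tvec" (3), from world to camera coordinates, as OpenCV has them; the wrist camera has in their place "tool_from_camera" (4x4, takes a point from camera to tool coordinates, whose origin is the TCP and whose axes are the flange's). Camera axes: x right, y down, z forward; pixel columns grow to the right and rows downward; lengths in m; the calibration is good to about 2 mm. A picture is of the moment at which its call begins: read the wrist's pose just before it. get_calibration takes no time and is no camera call.
- env.hand_in(): hands the job in; it is judged then, once.
The state is a dict: "clock": time; "joint_pos": joint angles; "qvel": joint speeds; "tau": joint torques, N m; "tcp_pos": TCP position; "orientation": TCP orientation; "wrist_force": force on the tool from outside, world axes, zero at the start; "ft_torque": the same for the moment, N m; "finger_gap": finger opening in m; "grip_force": force on a finger pad.
Only numpy, scipy, OpenCV 4.12 (cv2) and the standard library are available. Lean on these libraries where they do the work, as an engineer would, in place of code of your own. Each camera call takes 0.05 s, during which the arm holds its last target. There are 200 camera calls.

### The job

Lower the steel feed weight into the hopper tube of the bench mill and let go of it. Then grip the mill's crank and turn it clockwise (seen from above) through the heavy point in each turn at an even pace, no faster than half a turn a second, without crushing or wrenching the handle or letting it kick back. After more than one and at most two full turns let go at a slack point, which you must feel for, so that the crank stays where you leave it, and leave the other things on the bench as they are.

Things in the scene. Friction and masses are not known exactly. Their poses are not given: they have to be found in the camera images.
- weight_knob (a point): centre of the grip knob (28 mm diameter, 32 mm high) on top of the steel feed weight; the weight is a plain steel cylinder 44 mm in diameter and 55 mm high with a narrow 16 mm neck and the knob above it, 101 mm high in all, 0.65 kg, standing upright; this point is on its axis, 84 mm above its underside; z axis up along the weight
- hopper (a point): centre of the floor inside the hopper, the upright open aluminium tube (66 mm outside, 58 mm inside diameter) on one side of the bench mill; floor 35 mm above the bench, rim 66 mm above this floor. The weight stands on this floor with its knob above the rim, its knob centre then being 84 mm above this point
- hub (a point): point on the vertical turning axis of the crank on the mill (a grey drum 136 mm in diameter on a foot plate, hopper tube 165 mm from this axis), at the height of the middle of the handle, 189 mm above the bench; the crank arm turns 29 mm below this point in a level circle
- knob (a point): centre of the upright wooden crank handle (24 mm diameter, 48 mm high, narrower at its top), on an arm 75 mm from the turning axis; it spins freely on its stud, so a gripper may keep its heading as it goes round. Squeeze it with less than 60 N a finger
- handle: the same wooden handle; origin in the middle of its underside, 24 mm below knob. Let go, the crank stays put only within about 0.1 rad of the two slack points, half a turn apart (halfway between hardest push and strongest drive); the one just before it grows heavy is the safer and lies 1.5 to 2 turns from the start. Elsewhere it flies round. They can be felt, not seen
- crank (a joint): crank angle in rad, growing clockwise seen from above; 0 at the start, where the crank leans on a stop that blocks it the other way, on the side of the mill away from the hopper. Hidden spring: torque is a sine of this angle, one period a turn: heavy (up to 1.0 N m, 14 N at the handle), slack, driving ahead (up to 0.8 N m), slack. Friction 0.1 N m. Where the heavy point lies is unknown
- jar_a: glass jar 60 mm in diameter, 85 mm high, to be left alone; origin under its centre
- cup: white ceramic cup 72 mm in diameter, 85 mm high, to be left alone; origin under its centre
- bowl: terracotta bowl 120 mm in diameter, 50 mm high, to be left alone; origin under its centre
- tiles: stack of three white tiles 100 x 100 x 25 mm, to be left alone; origin under its centre
- can: white can 66 mm in diameter, 100 mm high, to be left alone; origin under its centre
- collar: steel collar 72 mm in diameter, 18 mm high, to be left alone; origin under its centre
Mind the look-alikes: they are no part of the job. What is shaped like the part that bears weight_knob but red is not meant.

How it is judged:
On the way, in this order (a step that is already met when the one before it is completed fails the run):
1. the feed weight stands in the hopper and is let go (horizontal distance between weight_knob and hopper below 0.014 m and z of weight_knob in the frame of hopper below 0.09 m and contact force between the fingers and anything else below 0.5 N), for 0.2 s.
2. the crank has made one full turn, held in the fingers (value of joint crank above 6.28 rad and contact force between the fingers and handle above 1 N), for 0.1 s.
At the end, for the whole second after the job is handed in: The weight stands on the hopper floor (axis within 14 mm of the hopper's, knob centre less than 90 mm above the floor), and the let-go crank rests by itself (under 0.1 rad/s) at between one and two turns (6.28 to 12.7 rad) from its start (horizontal distance between weight_knob and hopper below 0.014 m and z of weight_knob in the frame of hopper below 0.09 m and value of joint crank between 6.28 and 12.7 rad and velocity of joint crank between -0.1 and 0.1 rad/s); the robot touches nothing.
It fails at once if the crank turned faster than half a turn a second (3.3 rad/s) (velocity of joint crank above 3.3 rad/s).
It fails at once if the crank kicked back (faster than 1.2 rad/s anticlockwise) (velocity of joint crank below -1.2 rad/s).
It fails at once if the crank ran by itself (over 0.8 rad/s) with no finger on its handle (contact force between the fingers and handle below 0.3 N and (velocity of joint crank above 0.8 rad/s or velocity of joint crank below -0.8 rad/s)).
It fails at once if the handle was crushed or wrenched (contact forces of the fingers over 140 N in all) (contact force between the fingers and handle above 140 N).
It fails at once if a bystander was shifted by more than 30 mm (distance of any of jar_a, cup, bowl, tiles, can, collar from where it was at the start of the episode above 0.03 m).
It also fails if it takes over 72 s, if anything falls off the work surface, if the arm or the gripper's body presses on something with over 40 N, if the wrist force passes 120 N, or if a joint passes its speed limit or range.

## Working session

There is one attempt and no reset: what is moved stays moved. The work goes in short steps, Python scripts to look and compute and a tool call to move; the robot and the scene stay as the last step left them, time stands still between calls to the robot, and variables do not carry over. Pictures are saved under pics/ and viewed, at most 10 in all, crops included, and the job is handed in when it is done.

Besides the shell and the picture viewer there is one more tool, called after ">>>" by a JSON object that holds its "name" and its "arguments", one argument or row to a line. servo_tool: Moves the arm, as the interface text tells. Its arguments: {"type":"object","properties":{"increments":{"type":"array"},"grip_force":{"type":"number"}},"required":["increments"]}

```bash
mkdir -p pics
cat > h.py <<'E'
import numpy as np, cv2
from workcell import env
from scipy.spatial.transform import Rotation as R
def cam(name, st=None):
    c=env.get_calibration(name); f=200/np.tan(np.radians(c["vertical_fov"])/2)
    K=np.array([[f,0,c["cx"]],[0,f,c["cy"]],[0,0,1.]])
    if "rvec" in c:
        Rw=R.from_rotvec(np.ravel(c["rvec"])).as_matrix(); t=np.ravel(c["tvec"])
        return K,c["k1"],Rw.T,-Rw.T@t
    st=st or env.get_state(); q=st["orientation"]
    Rt=R.from_quat([q[1],q[2],q[3],q[0]]).as_matrix(); T=np.array(c["tool_from_camera"])
    return K,c["k1"],Rt@T[:3,:3],Rt@T[:3,3]+np.array(st["tcp_pos"])
def ray(C,u,v):
    K,k1,Rm,o=C
    d=cv2.undistortPoints(np.array([[[u,v]]],float),K,np.array([k1,0,0,0.]))[0,0]
    d=Rm@np.array([d[0],d[1],1]); return o,d/np.linalg.norm(d)
def onz(C,u,v,z):
    o,d=ray(C,u,v); return o+d*(z-o[2])/d[2]
def proj(C,p):
    K,k1,Rm,o=C
    rv=R.from_matrix(Rm.T).as_rotvec()
    return cv2.projectPoints(np.array([p],float),rv,-Rm.T@o,K,np.array([k1,0,0,0.]))[0][0,0]
def tri(rays):
    A=np.zeros((3,3));b=np.zeros(3)
    for o,d in rays:
        P=np.eye(3)-np.outer(d,d);A+=P;b+=P@o
    p=np.linalg.solve(A,b)
    return p,[np.linalg.norm((np.eye(3)-np.outer(d,d))@(p-o)) for o,d in rays]
E
python3 - <<'E'
from h import *
for n in ("top","side"):
    im=env.read_camera(n); cv2.imwrite(f"pics/{n}0.png",im[:,:,::-1])
    C=cam(n); print(n,C[3],C[2][:,2],C[0][0,0])
print(env.get_state())
E
```

```text
top [ 0.317475   -0.0021005   1.15374052] [ 0.20248534  0.02549091 -0.97895347] 420.6571240832487
side [-0.10550505 -0.83725671  0.82179851] [ 0.48469106  0.67138597 -0.56063844] 468.669790319755
{'clock': 0.1, 'joint_pos': array([ 1.13939847e+00,  3.13921130e-01,  4.50751196e-02,  1.30360572e+00,
       -7.50157390e-06,  1.43120932e+00]), 'qvel': array([ 3.87528891e-04, -2.86657645e-03,  2.15250753e-03,  9.30955718e-05,
        6.24636000e-05, -3.71779225e-04]), 'tau': array([ 2.47264878e-03, -4.81727636e+01,  2.99242795e+01,  1.28167271e-02,
       -1.62920787e-04,  4.63186694e-06]), 'tcp_pos': array([0.16522731, 0.55026245, 0.23049328]), 'orientation': array([-2.29506683e-04,  1.45388240e-01,  9.89374335e-01, -7.95255337e-04]), 'wrist_force': array([-0.36672007,  0.08801636,  0.1830037 ]), 'ft_torque': array([ 0.01652648, -0.04283595,  0.02166561]), 'grip_force': 0.0, 'finger_gap': 0.08552223693140794}
```

View pics/top0.png

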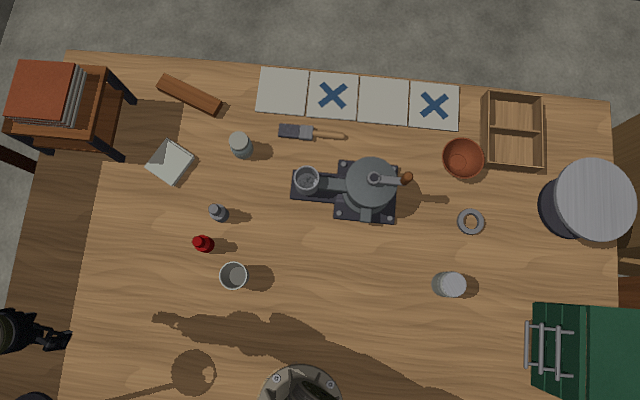

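View pics/side0.png

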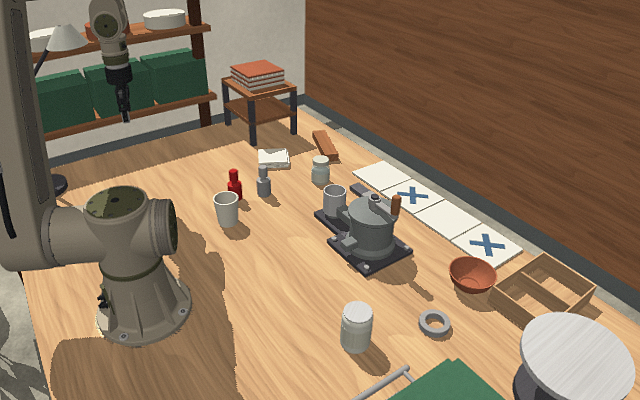

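The top view shows the grey weight near (217,212), the red decoy at (203,243), the hopper at (306,178), the hub at (374,178) and the handle at (406,178). In the side view the weight is near (264,182), the hopper rim at (334,190), the hub at (375,198) and the handle at (396,205). An enlarged crop will sharpen these.

Run:
```python
from h import *
t=cv2.imread("pics/top0.png"); s=cv2.imread("pics/side0.png")
a=cv2.resize(t[140:240,195:425],None,fx=3.4,fy=3.0,interpolation=cv2.INTER_CUBIC)
b=cv2.resize(s[155:275,235:420],None,fx=2.4,fy=2.4,interpolation=cv2.INTER_CUBIC)
b=cv2.copyMakeBorder(b,0,0,0,a.shape[1]-b.shape[1],cv2.BORDER_CONSTANT)
cv2.imwrite("pics/crop1.png",np.vstack([a,b])); print(np.vstack([a,b]).shape)
Ct,Cs=cam("top"),cam("side")
for n,p,q in [("knobW",(215,208),(263,172)),("hopper rim",(306,175),(334,190)),("hub",(374,178),(375,198)),("handle",(406,178),(396,205))]:
    print(n,*tri([ray(Ct,*p),ray(Cs,*q)]))
for n,p,z in [("can/jar",(240,140),.085),("cup",(233,272),.085),("jar2",(452,285),.1),("bowl",(463,157),.05),("collar",(471,221),.018)]: print(n,onz(Ct,*p,z))
```

```text
(588, 782, 3)
knobW [0.48381762 0.27606933 0.07516968] [np.float64(0.0008736912887014231), np.float64(0.0008736912887011744)]
hopper rim [0.59034776 0.04852298 0.09469284] [np.float64(0.0024361384266548595), np.float64(0.0024361384266548872)]
hub [ 0.58536276 -0.12172018  0.16386239] [np.float64(0.0013558401156280857), np.float64(0.0013558401156280042)]
handle [ 0.5873625  -0.19507251  0.18423148] [np.float64(0.0008137747483149833), np.float64(0.0008137747483150592)]
can/jar [0.67336101 0.23428918 0.085     ]
cup [0.32586248 0.20355661 0.085     ]
jar2 [ 0.3495242 -0.3420803  0.1      ]
bowl [ 0.70022762 -0.37542058  0.05      ]
collar [ 0.5299461  -0.41396228  0.018     ]
```

View pics/crop1.png

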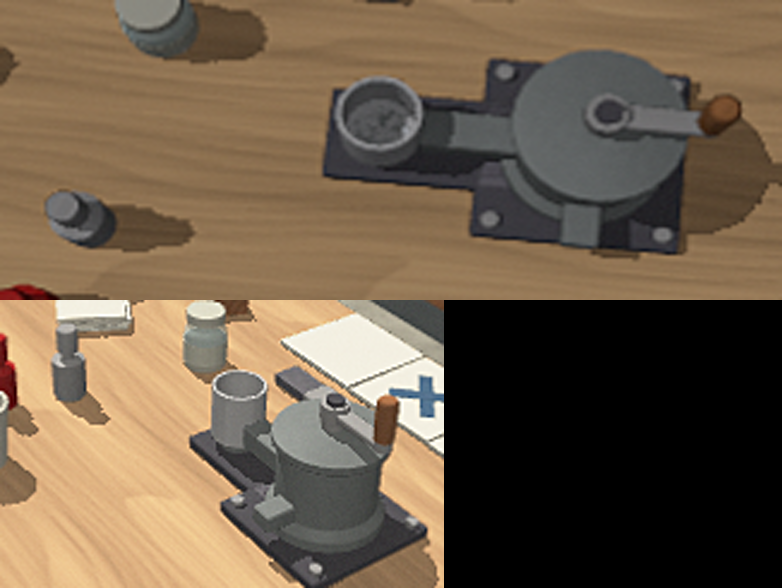

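Run:
```python
from h import *
Ct,Cs=cam("top"),cam("side")
for n,p,q in [("knobW",(214.4,210.3),(262.5,171.5)),("rim",(306.5,178.3),(334.6,191.7)),("hubcap",(374.1,178.3),(375,196.7)),("handle",(406.8,178.2),(395.8,205)),("handletop",(409,176),(396,197))]:
    print(n,*tri([ray(Ct,*p),ray(Cs,*q)]))
print(env.get_calibration("wrist"))
q=env.get_state()["orientation"];print(R.from_quat([q[1],q[2],q[3],q[0]]).as_matrix().round(3))
```

```text
knobW [0.47898128 0.27473208 0.07904004] [np.float64(0.0013164061119212483), np.float64(0.0013164061119212624)]
rim [0.58549162 0.04468776 0.09194832] [np.float64(0.0010550559628109437), np.float64(0.0010550559628108116)]
hubcap [ 0.58399348 -0.12182767  0.1682165 ] [np.float64(0.0019536849354852464), np.float64(0.001953684935485136)]
handle [ 0.58613168 -0.19635347  0.18564299] [np.float64(0.00018692011219757228), np.float64(0.0001869201121975734)]
handletop [ 0.58463183 -0.19591926  0.20935766] [np.float64(0.0006455250253780628), np.float64(0.0006455250253781052)]
{'vertical_fov': 66.18621213180961, 'cx': 319.314918605889, 'cy': 201.57438543983096, 'k1': -0.037893822119052456, 'tool_from_camera': array([[-5.91255889e-06, -9.46143967e-01, -3.23746187e-01,
         8.25314462e-02],
       [ 9.99999907e-01, -1.45225382e-04,  4.06156323e-04,
         5.51240625e-04],
       [-4.31298519e-04, -3.23746155e-01,  9.46143880e-01,
        -1.42866793e-01],
       [ 0.00000000e+00,  0.00000000e+00,  0.00000000e+00,
         1.00000000e+00]])}
[[-0.958  0.288 -0.001]
 [ 0.288  0.958 -0.002]
 [ 0.    -0.002 -1.   ]]
```

Measured points agree with the text: hopper to hub is 166 mm, handle radius 75 mm, knob height about 80 mm. Moving over the weight.

>>> {"name": "servo_tool", "arguments": {
  "increments": [
    {"grip":0,"x":-37.5,"y":-17,"z":0,"roll":0},
    {"grip":0,"x":-37.5,"y":-17,"z":0,"roll":0},
    {"grip":0,"x":-37.5,"y":-17,"z":0,"roll":0},
    {"grip":0,"x":-37.5,"y":-17,"z":0,"roll":0},
    {"grip":0,"x":-37.5,"y":-17,"z":0,"roll":0}
  ],
  "grip_force": 45
}}

```text
clock: 0.52
tcp_pos: [0.3213, 0.4139, 0.2309]
orientation: [-0.0, 0.145, 0.989, -0.0]
wrist_force: [1.1, 0.3, 0.7]
finger_gap: 0.0856
grip_force: 0.0
```

>>> {"name": "servo_tool", "arguments": {
  "increments": [
    {"grip":0,"x":-37.5,"y":-17,"z":0,"roll":0},
    {"grip":0,"x":-37.5,"y":-17,"z":0,"roll":0},
    {"grip":0,"x":-37.5,"y":-17,"z":0,"roll":0},
    {"grip":0,"x":-37.5,"y":-17,"z":0,"roll":0},
    {"grip":0,"x":-20,"y":-10,"z":0,"roll":0}
  ]
}}

```text
clock: 0.93
tcp_pos: [0.4637, 0.2888, 0.2308]
orientation: [0.0, 0.147, 0.989, -0.0]
wrist_force: [-0.3, 0.4, 0.4]
finger_gap: 0.0854
grip_force: 0.0
```

Run:
```python
from h import *
st=env.get_state(); C=cam("wrist",st); im=env.read_camera("wrist"); cv2.imwrite("pics/w1.png",im[:,:,::-1])
print(st["tcp_pos"],st["qvel"].round(3),proj(C,[.479,.2747,.084]),proj(C,[.479,.2747,.101]))
```

```text
[0.46372057 0.28884864 0.23079885] [-0.427  0.115  0.147  0.052  0.027 -0.418] [309.6264809  203.49212828] [309.08780885 209.42039911]
```

View pics/w1.png

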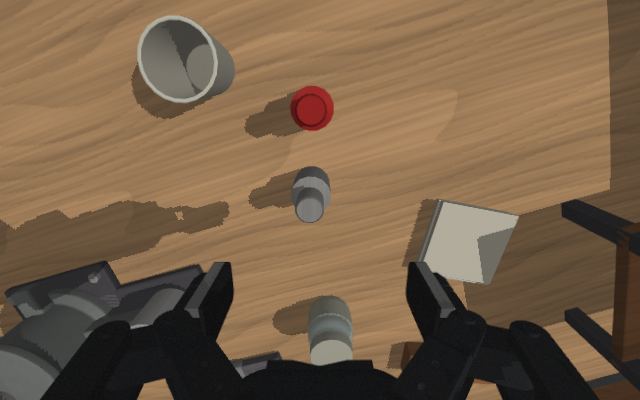

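The wrist view shows the weight's knob top at about (309,208), right where the top and side estimate put it (309,209). The red decoy is at (312,108), away toward the base. Descending partway for a closer look.

>>> {"name": "servo_tool", "arguments": {
  "increments": [
    {"grip":0,"x":-10,"y":-5,"z":30},
    {"grip":0,"x":-10,"y":-5,"z":35},
    {"grip":0}
  ]
}}

```text
invalid input at $.increments[0]: expected keys grip, x, y, z, roll
```

Run:
```python
from h import *
st=env.get_state(); C=cam("wrist",st); im=env.read_camera("wrist"); cv2.imwrite("pics/w2.png",im[:,:,::-1])
print(st["tcp_pos"],st["orientation"],np.abs(st["qvel"]).max(),proj(C,[.479,.2747,.101]))
hsv=cv2.cvtColor(im,cv2.COLOR_RGB2HSV)
m=((hsv[...,1]<70)&(hsv[...,2]>70)&(hsv[...,2]<220)).astype(np.uint8)
n,l,s,c=cv2.connectedComponentsWithStats(m)
for i in range(1,n):
    if s[i,4]>300: print(s[i],c[i].round(1))
g=cv2.GaussianBlur(cv2.cvtColor(im,cv2.COLOR_RGB2GRAY),(3,3),0)
h=cv2.HoughCircles(g,cv2.HOUGH_GRADIENT,1,20,param1=80,param2=15,minRadius=15,maxRadius=40)
if h is not None: print([x for x in h[0] if abs(x[0]-315)<60][:6])
```

```text
[0.46565328 0.28725985 0.23055941] [ 9.73908347e-04  1.48204354e-01  9.88955864e-01 -9.05440592e-04] 0.09476298488790327 [310.23386472 207.04645679]
[ 137   12   99   89 5577] [182.9  61.3]
[ 292  164   40   57 1459] [312.7 193.7]
[ 417  197  104   86 6155] [466.4 239.3]
[130 287  55  42 983] [157.6 306. ]
[ 54 293  55  27 643] [ 82.7 304.7]
[ 309  294   45   72 2755] [330.8 330.2]
[   0  348   58   52 2152] [ 23.1 376.2]
[array([312.5, 106.5,  21. ], dtype=float32), array([311.5, 194.5,  21. ], dtype=float32), array([332.5, 361.5,  24.1], dtype=float32), array([329.5, 332.5,  21. ], dtype=float32)]
```

View pics/w2.png

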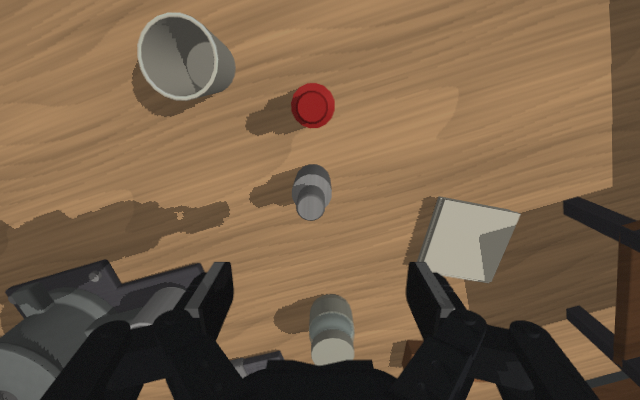

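The second wrist view has the knob top disc at (310,207), matching the prediction, so the position is confirmed. The previous move was refused only because its rows lacked keys.

>>> {"name": "servo_tool", "arguments": {
  "increments": [
    {"grip":0,"x":-16,"y":-8,"z":25,"roll":0},
    {"grip":0,"x":0,"y":0,"z":35,"roll":0},
    {"grip":0,"x":0,"y":0,"z":0,"roll":0}
  ]
}}

```text
clock: 1.28
tcp_pos: [0.4699, 0.2778, 0.165]
orientation: [-0.005, 0.146, 0.989, -0.003]
wrist_force: [-1.7, -0.9, -1.6]
finger_gap: 0.0852
grip_force: 0.0
```

Run:
```python
from h import *
st=env.get_state(); C=cam("wrist",st); im=env.read_camera("wrist"); cv2.imwrite("pics/w3.png",im[:,:,::-1])
print(st["tcp_pos"],st["orientation"],np.abs(st["qvel"]).max(),proj(C,[.479,.2747,.101]))
hsv=cv2.cvtColor(im,cv2.COLOR_RGB2HSV)
m=((hsv[...,1]<70)&(hsv[...,2]>70)&(hsv[...,2]<220)).astype(np.uint8)
n,l,s,c=cv2.connectedComponentsWithStats(m)
for i in range(1,n):
    if s[i,4]>300 and abs(c[i][0]-320)<80: print(s[i],c[i].round(1))
```

```text
[0.46986445 0.27782927 0.16498501] [-0.00481309  0.14573646  0.98930821 -0.00264118] 0.13017301669116868 [318.52991866 229.85957915]
[ 295  173   49   73 2232] [321.  211.6]
[ 314  324   52   41 1621] [337.6 345. ]
```

>>> {"name": "servo_tool", "arguments": {
  "increments": [
    {"grip":0,"x":0,"y":0,"z":0,"roll":0},
    {"grip":0,"x":0,"y":0,"z":0,"roll":0}
  ]
}}

```text
clock: 1.5
tcp_pos: [0.4743, 0.2806, 0.1732]
orientation: [0.001, 0.145, 0.989, 0.001]
wrist_force: [-0.2, -0.6, 0.6]
finger_gap: 0.0854
grip_force: 0.0
```

>>> {"name": "servo_tool", "arguments": {
  "increments": [
    {"grip":0,"x":-5,"y":-4,"z":20,"roll":0},
    {"grip":0,"x":0,"y":0,"z":30,"roll":0},
    {"grip":0,"x":0,"y":0,"z":30,"roll":0},
    {"grip":0,"x":0,"y":0,"z":20,"roll":0},
    {"grip":0,"x":0,"y":0,"z":0,"roll":0}
  ]
}}

```text
clock: 1.92
tcp_pos: [0.4756, 0.2741, 0.0691]
orientation: [-0.002, 0.145, 0.989, -0.001]
wrist_force: [-0.5, -0.5, 0.0]
finger_gap: 0.0854
grip_force: 0.0
```

>>> {"name": "servo_tool", "arguments": {
  "increments": [
    {"grip":0,"x":0,"y":0,"z":0,"roll":0},
    {"grip":0,"x":0,"y":0,"z":0,"roll":0}
  ]
}}

```text
clock: 2.08
tcp_pos: [0.4791, 0.2753, 0.0737]
orientation: [0.002, 0.145, 0.989, 0.001]
wrist_force: [0.2, -1.3, 0.5]
finger_gap: 0.0858
grip_force: 0.0
```

>>> {"name": "servo_tool", "arguments": {
  "increments": [
    {"grip":0.5,"x":0,"y":0,"z":5,"roll":0},
    {"grip":0.9,"x":0,"y":0,"z":0,"roll":0},
    {"grip":1,"x":0,"y":0,"z":0,"roll":0},
    {"grip":1,"x":0,"y":0,"z":0,"roll":0},
    {"grip":1,"x":0,"y":0,"z":0,"roll":0}
  ],
  "grip_force": 60
}}

```text
clock: 2.5
tcp_pos: [0.4779, 0.2743, 0.0669]
orientation: [0.0, 0.145, 0.989, 0.0]
wrist_force: [-2.7, -3.6, 9.7]
finger_gap: 0.0265
grip_force: 58.4
```

>>> {"name": "servo_tool", "arguments": {
  "increments": [
    {"grip":1,"x":0,"y":0,"z":0,"roll":0},
    {"grip":1,"x":0,"y":0,"z":0,"roll":0},
    {"grip":1,"x":0,"y":0,"z":0,"roll":0}
  ]
}}

```text
clock: 2.75
tcp_pos: [0.478, 0.2743, 0.067]
orientation: [0.0, 0.145, 0.989, 0.0]
wrist_force: [-1.2, -0.8, 5.7]
finger_gap: 0.0267
grip_force: 59.8
```

>>> {"name": "servo_tool", "arguments": {
  "increments": [
    {"grip":1,"x":0,"y":0,"z":-20,"roll":0},
    {"grip":1,"x":0,"y":0,"z":-40,"roll":0},
    {"grip":1,"x":0,"y":0,"z":-40,"roll":0},
    {"grip":1,"x":-20,"y":-20,"z":-40,"roll":0},
    {"grip":1,"x":-20,"y":-25,"z":-20,"roll":0}
  ]
}}

```text
clock: 3.17
tcp_pos: [0.5014, 0.225, 0.2235]
orientation: [0.001, 0.143, 0.99, 0.001]
wrist_force: [3.3, -0.1, -5.2]
finger_gap: 0.0265
grip_force: 60.6
```

>>> {"name": "servo_tool", "arguments": {
  "increments": [
    {"grip":1,"x":-20,"y":-25,"z":0,"roll":0},
    {"grip":1,"x":-20,"y":-25,"z":0,"roll":0},
    {"grip":1,"x":0,"y":0,"z":0,"roll":0},
    {"grip":1,"x":0,"y":0,"z":0,"roll":0},
    {"grip":1,"x":0,"y":0,"z":0,"roll":0}
  ]
}}

```text
clock: 3.58
tcp_pos: [0.524, 0.1638, 0.219]
orientation: [-0.001, 0.146, 0.989, -0.0]
wrist_force: [-0.5, 0.4, -5.2]
finger_gap: 0.0264
grip_force: 60.9
```

Run:
```python
from h import *
st=env.get_state(); C=cam("wrist",st); im=env.read_camera("wrist"); cv2.imwrite("pics/w4.png",im[:,:,::-1])
print(st["tcp_pos"],st["orientation"],np.abs(st["qvel"]).max(),st["wrist_force"],st["finger_gap"])
print("rim",proj(C,[.5855,.0447,.101]),"hub",proj(C,[.584,-.1218,.17]),"handle",proj(C,[.586,-.196,.213]))
```

```text
[0.52398607 0.16378648 0.21902712] [-1.47271194e-03  1.45793937e-01  9.89313876e-01 -1.20476691e-04] 0.024497237538365656 [-0.49313851  0.42958131 -5.20453932] 0.026373538140232664
rim [222.06428387 284.15787408] hub [ 24.41055834 372.17833182] handle [-86.62824249 430.35070601]
```

View pics/w4.png

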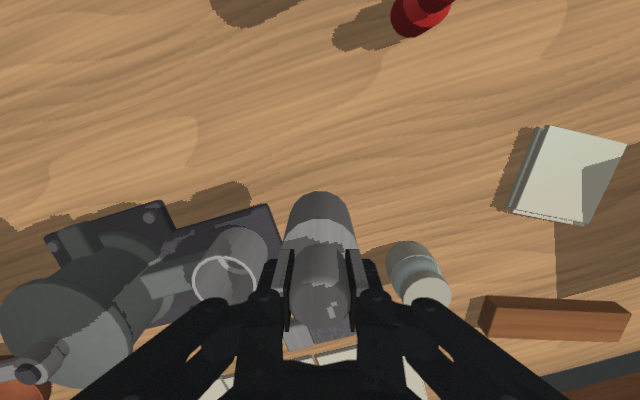

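The wrist view shows the rim ellipse centre near (224,282), against a predicted (222,284), and the weight hanging upright in the fingers. Moving over the hopper.

>>> {"name": "servo_tool", "arguments": {
  "increments": [
    {"grip":1,"x":-18,"y":-19,"z":0,"roll":0},
    {"grip":1,"x":-28,"y":-29,"z":0,"roll":0},
    {"grip":1,"x":-28,"y":-29,"z":0,"roll":0},
    {"grip":1,"x":-18,"y":-19,"z":0,"roll":0},
    {"grip":1,"x":0,"y":0,"z":0,"roll":0}
  ]
}}

```text
clock: 4.05
tcp_pos: [0.5876, 0.0422, 0.2194]
orientation: [0.001, 0.147, 0.989, -0.001]
wrist_force: [0.0, 0.0, -5.6]
finger_gap: 0.026
grip_force: 61.2
```

>>> {"name": "servo_tool", "arguments": {
  "increments": [
    {"grip":1,"x":0,"y":0,"z":0,"roll":0},
    {"grip":1,"x":0,"y":0,"z":20,"roll":0},
    {"grip":1,"x":0,"y":0,"z":10,"roll":0},
    {"grip":1,"x":0,"y":0,"z":0,"roll":0},
    {"grip":1,"x":0,"y":0,"z":0,"roll":0}
  ]
}}

```text
clock: 4.47
tcp_pos: [0.5839, 0.047, 0.1894]
orientation: [-0.002, 0.144, 0.99, -0.0]
wrist_force: [-0.1, -0.5, -5.9]
finger_gap: 0.0262
grip_force: 61.0
```

Run:
```python
from h import *
st=env.get_state(); print(st["tcp_pos"],st["orientation"],np.abs(st["qvel"]).max())
a=env.read_camera("top")[:,:,::-1]; b=env.read_camera("side")[:,:,::-1]
cv2.imwrite("pics/t5.png",a);cv2.imwrite("pics/s5.png",b)
a=cv2.resize(a[120:230,260:400],None,fx=4,fy=4,interpolation=cv2.INTER_CUBIC)
b=cv2.resize(b[110:220,295:355],None,fx=4,fy=4,interpolation=cv2.INTER_CUBIC)
cv2.imwrite("pics/c5.png",np.hstack([a,b]))
p=st["tcp_pos"]
for n in("top","side"):
    C=cam(n); print(n,"rim",proj(C,[.585,.0455,.101]),"weight bottom",proj(C,[p[0],p[1],p[2]-.067]))
```

```text
[0.58389908 0.0469621  0.18935264] [-1.56327864e-03  1.44404679e-01  9.89517481e-01 -2.09193504e-05] 0.035475830955086114
top rim [306.34625926 177.25554018] weight bottom [305.575848   175.51308386]
side rim [334.05246366 189.02100233] weight bottom [333.72657968 182.53283766]
```

View pics/c5.png

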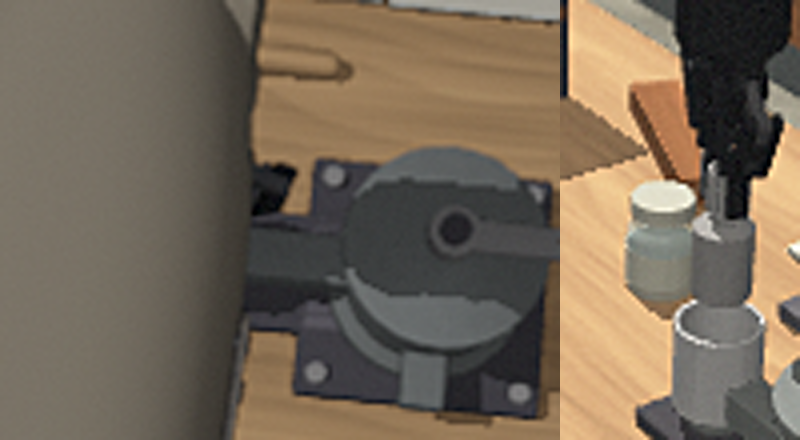

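In the side view the weight hangs centred over the rim: axis at column 722 in the crop against 718 for the rim, about 2 mm apart with 7 mm clearance. Lowering it.

>>> {"name": "servo_tool", "arguments": {
  "increments": [
    {"grip":1,"x":0,"y":0,"z":12,"roll":0},
    {"grip":1,"x":0,"y":0,"z":15,"roll":0},
    {"grip":1,"x":0,"y":0,"z":15,"roll":0},
    {"grip":1,"x":0,"y":0,"z":0,"roll":0},
    {"grip":1,"x":0,"y":0,"z":0,"roll":0}
  ]
}}

```text
clock: 4.98
tcp_pos: [0.5849, 0.0458, 0.1485]
orientation: [-0.001, 0.145, 0.989, 0.0]
wrist_force: [-0.3, -0.2, -4.9]
finger_gap: 0.0268
grip_force: 61.0
```

>>> {"name": "servo_tool", "arguments": {
  "increments": [
    {"grip":1,"x":0,"y":0,"z":12,"roll":0},
    {"grip":1,"x":0,"y":0,"z":15,"roll":0},
    {"grip":1,"x":0,"y":0,"z":10,"roll":0},
    {"grip":1,"x":0,"y":0,"z":0,"roll":0},
    {"grip":1,"x":0,"y":0,"z":0,"roll":0}
  ]
}}

```text
clock: 5.4
tcp_pos: [0.5853, 0.0456, 0.1117]
orientation: [-0.0, 0.145, 0.989, 0.0]
wrist_force: [-0.4, -0.1, -4.6]
finger_gap: 0.0262
grip_force: 61.0
```

No contact yet. The floor should come about 10 mm lower.

>>> {"name": "servo_tool", "arguments": {
  "increments": [
    {"grip":1,"x":0,"y":0,"z":4,"roll":0},
    {"grip":1,"x":0,"y":0,"z":4,"roll":0},
    {"grip":1,"x":0,"y":0,"z":0,"roll":0},
    {"grip":1,"x":0,"y":0,"z":0,"roll":0}
  ]
}}

```text
clock: 5.73
tcp_pos: [0.5853, 0.0456, 0.1033]
orientation: [-0.0, 0.145, 0.989, 0.0]
wrist_force: [-0.8, -0.8, -5.5]
finger_gap: 0.0265
grip_force: 61.2
```

>>> {"name": "servo_tool", "arguments": {
  "increments": [
    {"grip":1,"x":0,"y":0,"z":2,"roll":0},
    {"grip":1,"x":0,"y":0,"z":0,"roll":0},
    {"grip":1,"x":0,"y":0,"z":0,"roll":0}
  ]
}}

```text
clock: 5.98
tcp_pos: [0.5861, 0.0455, 0.102]
orientation: [0.001, 0.145, 0.989, 0.0]
wrist_force: [-0.1, 0.2, -0.4]
finger_gap: 0.0264
grip_force: 61.5
```

>>> {"name": "servo_tool", "arguments": {
  "increments": [
    {"grip":0.4,"x":0,"y":0,"z":0,"roll":0},
    {"grip":0,"x":0,"y":0,"z":0,"roll":0},
    {"grip":0,"x":0,"y":0,"z":0,"roll":0},
    {"grip":0,"x":0,"y":0,"z":0,"roll":0},
    {"grip":0,"x":0,"y":0,"z":0,"roll":0}
  ]
}}

```text
clock: 6.4
tcp_pos: [0.5856, 0.0456, 0.1016]
orientation: [0.0, 0.145, 0.989, 0.0]
wrist_force: [-0.1, 0.9, -0.1]
finger_gap: 0.0842
grip_force: 0.0
```

>>> {"name": "servo_tool", "arguments": {
  "increments": [
    {"grip":0,"x":0,"y":0,"z":-20,"roll":0},
    {"grip":0,"x":0,"y":0,"z":-40,"roll":0},
    {"grip":0,"x":0,"y":0,"z":-40,"roll":0},
    {"grip":0,"x":0,"y":0,"z":-40,"roll":0},
    {"grip":0,"x":0,"y":0,"z":-20,"roll":0}
  ]
}}

```text
clock: 6.82
tcp_pos: [0.5868, 0.0455, 0.2668]
orientation: [0.003, 0.145, 0.989, 0.0]
wrist_force: [0.3, -0.1, -0.3]
finger_gap: 0.0855
grip_force: 0.0
```

Released and clear. Moving above the hub to look at the crank.

>>> {"name": "servo_tool", "arguments": {
  "increments": [
    {"grip":0,"x":-7,"y":-22,"z":0,"roll":0},
    {"grip":0,"x":-11,"y":-39,"z":0,"roll":0},
    {"grip":0,"x":-11,"y":-39,"z":0,"roll":0},
    {"grip":0,"x":-11,"y":-39,"z":0,"roll":0},
    {"grip":0,"x":-6,"y":-22,"z":0,"roll":0}
  ]
}}

```text
clock: 7.23
tcp_pos: [0.583, -0.1255, 0.2613]
orientation: [0.0, 0.146, 0.989, -0.001]
wrist_force: [-0.2, 1.0, -0.5]
finger_gap: 0.0854
grip_force: 0.0
```

>>> {"name": "servo_tool", "arguments": {
  "increments": [
    {"grip":0,"x":0,"y":0,"z":0,"roll":0},
    {"grip":0,"x":0,"y":0,"z":0,"roll":0},
    {"grip":0,"x":0,"y":0,"z":0,"roll":0},
    {"grip":0,"x":0,"y":0,"z":0,"roll":0}
  ]
}}

```text
clock: 7.57
tcp_pos: [0.5831, -0.1207, 0.2614]
orientation: [-0.0, 0.145, 0.989, 0.0]
wrist_force: [0.6, 0.3, 0.8]
finger_gap: 0.0856
grip_force: 0.0
```

Run:
```python
from h import *
st=env.get_state(); C=cam("wrist",st); im=env.read_camera("wrist"); cv2.imwrite("pics/w6.png",im[:,:,::-1])
print(st["tcp_pos"],st["orientation"],np.abs(st["qvel"]).max(),st["joint_pos"].round(2))
print("rim",proj(C,[.585,.0455,.101]),"knobW top",proj(C,[.585,.0455,.136]),"hub",proj(C,[.584,-.1218,.17]),"handle top",proj(C,[.586,-.196,.213]),proj(C,[.586,-.196,.165]))
```

```text
[ 0.58310105 -0.12070869  0.26135845] [-6.25341486e-05  1.44704612e-01  9.89474878e-01  1.92500301e-04] 0.009040067074379227 [-0.34  0.35  0.17  1.39  0.   -0.05]
rim [480.56786873 137.28677826] knobW top [500.2133095  142.34567044] hub [317.49811174 205.74864421] handle top [217.39106256 257.14611858] [234.89697012 229.36561695]
```

View pics/w6.png

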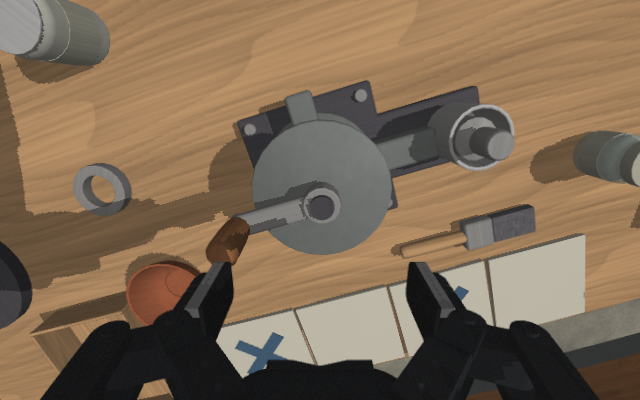

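The wrist view shows the weight standing in the hopper, knob top at (495,145). The hub cap is at (321,206) and the handle runs from (236,222) to (222,260). Refining hub and handle by triangulating over three views.

Run:
```python
from h import *
W=cv2.imread("pics/w6.png");T=cv2.imread("pics/top0.png");S=cv2.imread("pics/side0.png")
CW,CT,CS=cam("wrist"),cam("top"),cam("side")
def hand(im,x0,x1,y0,y1):
    h=cv2.cvtColor(im,cv2.COLOR_BGR2HSV)[y0:y1,x0:x1]
    m=((h[...,1]>125)&(h[...,2]>50)&((h[...,0]<14))).astype(np.uint8)
    n,l,s,c=cv2.connectedComponentsWithStats(m); i=1+s[1:,4].argmax(); print(s[i]+[x0,y0,0,0,0]); 
    mm=cv2.minAreaRect(np.argwhere(l==i)[:,::-1].astype(np.float32)); return np.array(mm[0])+[x0,y0]
r=[hand(W,195,262,205,275),hand(T,395,425,160,195),hand(S,385,410,185,225)]
print(r); print(tri([ray(C,*p) for C,p in zip((CW,CT,CS),r)]))
def cap(im,x,y,w):
    g=cv2.cvtColor(im,cv2.COLOR_BGR2GRAY)[y-w:y+w,x-w:x+w]; m=(g<np.percentile(g,3)+18).astype(np.uint8)
    n,l,s,c=cv2.connectedComponentsWithStats(m); i=1+s[1:,4].argmax(); print(s[i]); return c[i]+[x-w,y-w]
k=[cap(W,321,206,16),cap(T,374,178,6),cap(S,375,197,6)]
print(k); print(tri([ray(C,*p) for C,p in zip((CW,CT,CS),k)]), onz(CW,*k[0],.17))
```

```text
[ 206  218   44   47 1236]
[401 172  12  12  90]
[391 195  10  20 156]
[array([227.70000458, 241.10000229]), array([406.25, 177.75]), array([395.31538486, 204.4769249 ])]
(array([ 0.58624703, -0.19516016,  0.18688006]), [np.float64(0.0007233396781881151), np.float64(0.0006362986669246542), np.float64(0.0005052199165490593)])
[  4   5  25  25 482]
[ 2  2  9  7 48]
[ 2  5  7  4 12]
[array([321.24688797, 206.95435685]), array([373.79166667, 177.04166667]), array([373.58333333, 197.91666667])]
(array([ 0.5865813 , -0.11951556,  0.16348612]), [np.float64(0.0015529708372801708), np.float64(0.0008091372730191625), np.float64(0.0018065201840379913)]) [ 0.5859529  -0.11898589  0.17      ]
```

Handle at (0.586, -0.195, 0.187), hub at (0.586, -0.1195), radius 75.7 mm, all consistent. Moving over the handle.

>>> {"name": "servo_tool", "arguments": {
  "increments": [
    {"grip":0,"x":-6,"y":-18,"z":0,"roll":0},
    {"grip":0,"x":-12,"y":-35,"z":0,"roll":0},
    {"grip":0,"x":-6,"y":-18,"z":0,"roll":0},
    {"grip":0,"x":0,"y":0,"z":0,"roll":0},
    {"grip":0,"x":0,"y":0,"z":0,"roll":0}
  ]
}}

```text
clock: 8.03
tcp_pos: [0.5858, -0.1965, 0.2611]
orientation: [-0.0, 0.145, 0.989, 0.0]
wrist_force: [0.4, 0.5, -0.7]
finger_gap: 0.0852
grip_force: 0.0
```

>>> {"name": "servo_tool", "arguments": {
  "increments": [
    {"grip":0,"x":0,"y":0,"z":20,"roll":0},
    {"grip":0,"x":0,"y":0,"z":30,"roll":0},
    {"grip":0,"x":0,"y":0,"z":20,"roll":0},
    {"grip":0,"x":0,"y":0,"z":12,"roll":0},
    {"grip":0,"x":0,"y":0,"z":0,"roll":0}
  ]
}}

```text
clock: 8.45
tcp_pos: [0.584, -0.1938, 0.1761]
orientation: [-0.003, 0.144, 0.99, 0.001]
wrist_force: [-1.1, 0.3, -0.2]
finger_gap: 0.0851
grip_force: 0.0
```

>>> {"name": "servo_tool", "arguments": {
  "increments": [
    {"grip":0,"x":0,"y":0,"z":0,"roll":0},
    {"grip":0,"x":0,"y":0,"z":0,"roll":0},
    {"grip":0,"x":0,"y":0,"z":0,"roll":0}
  ]
}}

```text
clock: 8.7
tcp_pos: [0.5866, -0.1965, 0.181]
orientation: [0.001, 0.145, 0.989, -0.0]
wrist_force: [-0.5, -0.2, 0.4]
finger_gap: 0.0854
grip_force: 0.0
```

>>> {"name": "servo_tool", "arguments": {
  "increments": [
    {"grip":0.4,"x":0,"y":1,"z":8,"roll":0},
    {"grip":0.7,"x":0,"y":0,"z":0,"roll":0},
    {"grip":1,"x":0,"y":0,"z":0,"roll":0},
    {"grip":1,"x":0,"y":0,"z":0,"roll":0},
    {"grip":1,"x":0,"y":0,"z":0,"roll":0}
  ],
  "grip_force": 45
}}

```text
clock: 9.12
tcp_pos: [0.586, -0.1959, 0.1714]
orientation: [0.0, 0.145, 0.989, 0.0]
wrist_force: [-0.1, -0.2, 0.6]
finger_gap: 0.0255
grip_force: 0.4
```

>>> {"name": "servo_tool", "arguments": {
  "increments": [
    {"grip":1,"x":0,"y":0,"z":0,"roll":0},
    {"grip":1,"x":0,"y":0,"z":0,"roll":0},
    {"grip":1,"x":0,"y":0,"z":0,"roll":0}
  ]
}}

```text
clock: 9.37
tcp_pos: [0.5863, -0.1951, 0.1716]
orientation: [0.0, 0.145, 0.989, 0.001]
wrist_force: [2.1, 4.8, 2.1]
finger_gap: 0.0224
grip_force: 44.4
```

Gripped at 44 N. Working out the circle steps in tool axes, 0.1 rad per row.

```bash
cat > circ.py <<'E'
import numpy as np,sys
a0,n,d,R=float(sys.argv[1]),int(sys.argv[2]),float(sys.argv[3]),75.2
al=2*np.arctan2(.145,.989)
f=lambda p:np.round(R*np.array([np.sin(p-al),-np.cos(p-al)]),1)
for i in range(n):
    p=a0+i*d; q=f(p+d)-f(p); print(f"{p+d:.2f}: {q[0]:.1f} {q[1]:.1f}", end="\n" if i%5==4 else " | ")
E
python3 circ.py 0 65 0.1
```

```text
0.10: 7.3 -1.8 | 0.20: 7.5 -1.1 | 0.30: 7.5 -0.3 | 0.40: 7.5 0.4 | 0.50: 7.4 1.2
0.60: 7.3 2.0 | 0.70: 7.0 2.6 | 0.80: 6.7 3.3 | 0.90: 6.4 4.0 | 1.00: 6.0 4.6
1.10: 5.4 5.2 | 1.20: 4.9 5.7 | 1.30: 4.3 6.1 | 1.40: 3.7 6.6 | 1.50: 3.0 6.9
1.60: 2.3 7.1 | 1.70: 1.6 7.4 | 1.80: 0.9 7.4 | 1.90: 0.0 7.6 | 2.00: -0.6 7.4
2.10: -1.4 7.4 | 2.20: -2.2 7.2 | 2.30: -2.8 7.0 | 2.40: -3.5 6.6 | 2.50: -4.2 6.3
2.60: -4.8 5.8 | 2.70: -5.3 5.3 | 2.80: -5.8 4.7 | 2.90: -6.3 4.2 | 3.00: -6.7 3.5
3.10: -6.9 2.8 | 3.20: -7.3 2.1 | 3.30: -7.3 1.3 | 3.40: -7.5 0.7 | 3.50: -7.6 -0.2
3.60: -7.4 -0.8 | 3.70: -7.4 -1.7 | 3.80: -7.1 -2.3 | 3.90: -6.9 -3.1 | 4.00: -6.5 -3.7
4.10: -6.1 -4.3 | 4.20: -5.7 -5.0 | 4.30: -5.1 -5.5 | 4.40: -4.6 -5.9 | 4.50: -4.0 -6.4
4.60: -3.3 -6.8 | 4.70: -2.6 -7.0 | 4.80: -1.8 -7.3 | 4.90: -1.2 -7.4 | 5.00: -0.4 -7.5
5.10: 0.3 -7.5 | 5.20: 1.1 -7.5 | 5.30: 1.9 -7.3 | 5.40: 2.5 -7.0 | 5.50: 3.3 -6.8
5.60: 3.9 -6.4 | 5.70: 4.5 -6.0 | 5.80: 5.1 -5.6 | 5.90: 5.6 -4.9 | 6.00: 6.1 -4.4
6.10: 6.6 -3.8 | 6.20: 6.8 -3.1 | 6.30: 7.1 -2.4 | 6.40: 7.4 -1.7 | 6.50: 7.4 -0.9
```

>>> {"name": "servo_tool", "arguments": {
  "increments": [
    {"grip":1,"x":7.3,"y":-1.8,"z":0,"roll":0},
    {"grip":1,"x":7.5,"y":-1.1,"z":0,"roll":0},
    {"grip":1,"x":7.5,"y":-0.3,"z":0,"roll":0},
    {"grip":1,"x":7.5,"y":0.4,"z":0,"roll":0},
    {"grip":1,"x":7.4,"y":1.2,"z":0,"roll":0}
  ]
}}

```text
clock: 9.78
tcp_pos: [0.553, -0.1874, 0.172]
orientation: [0.004, 0.145, 0.989, -0.0]
wrist_force: [10.1, 1.2, -1.4]
finger_gap: 0.0225
grip_force: 44.2
```

```bash
cat > st.py <<'E'
from h import *
st=env.get_state(); p=np.array(st["tcp_pos"]); h=np.array([.5863,-.1199]); r=(p[:2]-h)
phi=np.arctan2(-r[0],-r[1]); e=r/np.linalg.norm(r); t=np.array([-np.cos(phi),np.sin(phi)]); F=np.array(st["wrist_force"])
print("phi %.3f R %.4f z %.4f Ft(resist) %.2f Fr %.2f Fz %.2f grip %.1f gap %.4f t %.2f"%(phi%(2*np.pi),np.linalg.norm(r),p[2],-F[:2]@t,F[:2]@e,F[2],st["grip_force"],st["finger_gap"],st["clock"]))
E
python3 st.py
```

```text
phi 0.459 R 0.0752 z 0.1720 Ft(resist) 8.54 Fr -5.59 Fz -1.42 grip 44.2 gap 0.0225 t 9.78
```

Forces are small (8.5 N tangential, 5.6 N radial). Continuing at the same pace.

>>> {"name": "servo_tool", "arguments": {
  "increments": [
    {"grip":1,"x":7.3,"y":2.0,"z":0,"roll":0},
    {"grip":1,"x":7.0,"y":2.6,"z":0,"roll":0},
    {"grip":1,"x":6.7,"y":3.3,"z":0,"roll":0},
    {"grip":1,"x":6.4,"y":4.0,"z":0,"roll":0},
    {"grip":1,"x":6.0,"y":4.6,"z":0,"roll":0}
  ]
}}

```text
clock: 10.2
tcp_pos: [0.5243, -0.1624, 0.1722]
orientation: [0.002, 0.146, 0.989, -0.001]
wrist_force: [4.8, 0.3, 2.3]
finger_gap: 0.0226
grip_force: 44.7
```

>>> {"name": "servo_tool", "arguments": {
  "increments": [
    {"grip":1,"x":5.4,"y":5.2,"z":0,"roll":0},
    {"grip":1,"x":4.9,"y":5.7,"z":0,"roll":0},
    {"grip":1,"x":4.3,"y":6.1,"z":0,"roll":0},
    {"grip":1,"x":3.7,"y":6.6,"z":0,"roll":0},
    {"grip":1,"x":3.0,"y":6.9,"z":0,"roll":0}
  ]
}}

```text
clock: 10.62
tcp_pos: [0.5114, -0.125, 0.1725]
orientation: [0.001, 0.145, 0.989, 0.0]
wrist_force: [3.0, 4.0, 8.1]
finger_gap: 0.0223
grip_force: 45.2
```

>>> {"name": "servo_tool", "arguments": {
  "increments": [
    {"grip":1,"x":2.3,"y":7.1,"z":0,"roll":0},
    {"grip":1,"x":1.6,"y":7.4,"z":0,"roll":0},
    {"grip":1,"x":0.9,"y":7.4,"z":0,"roll":0},
    {"grip":1,"x":0.0,"y":7.6,"z":0,"roll":0},
    {"grip":1,"x":-0.6,"y":7.4,"z":0,"roll":0}
  ]
}}

```text
clock: 11.03
tcp_pos: [0.5187, -0.0875, 0.1728]
orientation: [0.002, 0.145, 0.989, 0.001]
wrist_force: [4.8, 7.2, 8.2]
finger_gap: 0.0224
grip_force: 45.3
```

```bash
python3 st.py
```

```text
phi 2.018 R 0.0749 z 0.1728 Ft(resist) -8.57 Fr -1.16 Fz 8.19 grip 45.3 gap 0.0224 t 11.03
```

>>> {"name": "servo_tool", "arguments": {
  "increments": [
    {"grip":1,"x":-1.4,"y":7.4,"z":0,"roll":0},
    {"grip":1,"x":-2.2,"y":7.2,"z":0,"roll":0},
    {"grip":1,"x":-2.8,"y":7.0,"z":0,"roll":0},
    {"grip":1,"x":-3.5,"y":6.6,"z":0,"roll":0},
    {"grip":1,"x":-4.2,"y":6.3,"z":0,"roll":0}
  ]
}}

```text
clock: 11.45
tcp_pos: [0.5435, -0.0585, 0.173]
orientation: [0.003, 0.145, 0.989, 0.002]
wrist_force: [7.8, 5.8, 6.1]
finger_gap: 0.0227
grip_force: 45.0
```

>>> {"name": "servo_tool", "arguments": {
  "increments": [
    {"grip":1,"x":-4.8,"y":5.8,"z":0,"roll":0},
    {"grip":1,"x":-5.3,"y":5.3,"z":0,"roll":0},
    {"grip":1,"x":-5.8,"y":4.7,"z":0,"roll":0},
    {"grip":1,"x":-6.3,"y":4.2,"z":0,"roll":0},
    {"grip":1,"x":-6.7,"y":3.5,"z":0,"roll":0}
  ]
}}

```text
clock: 11.87
tcp_pos: [0.5788, -0.0454, 0.1729]
orientation: [0.003, 0.145, 0.989, 0.001]
wrist_force: [8.0, 2.1, 3.4]
finger_gap: 0.0226
grip_force: 44.7
```

>>> {"name": "servo_tool", "arguments": {
  "increments": [
    {"grip":1,"x":-6.9,"y":2.8,"z":0,"roll":0},
    {"grip":1,"x":-7.3,"y":2.1,"z":0,"roll":0},
    {"grip":1,"x":-7.3,"y":1.3,"z":0,"roll":0},
    {"grip":1,"x":-7.5,"y":0.7,"z":0,"roll":0},
    {"grip":1,"x":-7.6,"y":-0.2,"z":0,"roll":0}
  ]
}}

```text
clock: 12.28
tcp_pos: [0.6149, -0.0507, 0.1727]
orientation: [0.003, 0.145, 0.989, -0.0]
wrist_force: [5.6, -1.2, 5.1]
finger_gap: 0.0226
grip_force: 44.7
```

```bash
python3 st.py
```

```text
phi 3.533 R 0.0749 z 0.1727 Ft(resist) -5.59 Fr 1.04 Fz 5.10 grip 44.7 gap 0.0226 t 12.28
```

>>> {"name": "servo_tool", "arguments": {
  "increments": [
    {"grip":1,"x":-7.4,"y":-0.8,"z":0,"roll":0},
    {"grip":1,"x":-7.4,"y":-1.7,"z":0,"roll":0},
    {"grip":1,"x":-7.1,"y":-2.3,"z":0,"roll":0},
    {"grip":1,"x":-6.9,"y":-3.1,"z":0,"roll":0},
    {"grip":1,"x":-6.5,"y":-3.7,"z":0,"roll":0}
  ]
}}

```text
clock: 12.7
tcp_pos: [0.6437, -0.0717, 0.1724]
orientation: [0.001, 0.145, 0.989, -0.0]
wrist_force: [0.8, 1.0, 6.7]
finger_gap: 0.0225
grip_force: 44.8
```

>>> {"name": "servo_tool", "arguments": {
  "increments": [
    {"grip":1,"x":-6.1,"y":-4.3,"z":0,"roll":0},
    {"grip":1,"x":-5.7,"y":-5.0,"z":0,"roll":0},
    {"grip":1,"x":-5.1,"y":-5.5,"z":0,"roll":0},
    {"grip":1,"x":-4.6,"y":-5.9,"z":0,"roll":0},
    {"grip":1,"x":-4.0,"y":-6.4,"z":0,"roll":0}
  ]
}}

```text
clock: 13.12
tcp_pos: [0.6595, -0.1037, 0.172]
orientation: [0.0, 0.145, 0.989, 0.001]
wrist_force: [0.9, 5.2, 5.7]
finger_gap: 0.0225
grip_force: 44.9
```

>>> {"name": "servo_tool", "arguments": {
  "increments": [
    {"grip":1,"x":-3.3,"y":-6.8,"z":0,"roll":0},
    {"grip":1,"x":-2.6,"y":-7.0,"z":0,"roll":0},
    {"grip":1,"x":-1.8,"y":-7.3,"z":0,"roll":0},
    {"grip":1,"x":-1.2,"y":-7.4,"z":0,"roll":0},
    {"grip":1,"x":-0.4,"y":-7.5,"z":0,"roll":0}
  ]
}}

```text
clock: 13.53
tcp_pos: [0.6587, -0.1395, 0.1718]
orientation: [0.001, 0.144, 0.99, 0.002]
wrist_force: [5.1, 8.9, 3.3]
finger_gap: 0.0223
grip_force: 44.9
```

```bash
python3 st.py
```

```text
phi 4.976 R 0.0750 z 0.1718 Ft(resist) 9.88 Fr 2.57 Fz 3.30 grip 44.9 gap 0.0223 t 13.53
```

>>> {"name": "servo_tool", "arguments": {
  "increments": [
    {"grip":1,"x":0.3,"y":-7.5,"z":0,"roll":0},
    {"grip":1,"x":1.1,"y":-7.5,"z":0,"roll":0},
    {"grip":1,"x":1.9,"y":-7.3,"z":0,"roll":0},
    {"grip":1,"x":2.5,"y":-7.0,"z":0,"roll":0},
    {"grip":1,"x":3.3,"y":-6.8,"z":0,"roll":0}
  ]
}}

```text
clock: 13.95
tcp_pos: [0.6409, -0.1714, 0.1716]
orientation: [0.002, 0.144, 0.99, 0.002]
wrist_force: [9.9, 8.6, 1.0]
finger_gap: 0.0223
grip_force: 44.8
```

>>> {"name": "servo_tool", "arguments": {
  "increments": [
    {"grip":1,"x":3.9,"y":-6.4,"z":0,"roll":0},
    {"grip":1,"x":4.5,"y":-6.0,"z":0,"roll":0},
    {"grip":1,"x":5.1,"y":-5.6,"z":0,"roll":0},
    {"grip":1,"x":5.6,"y":-4.9,"z":0,"roll":0},
    {"grip":1,"x":6.1,"y":-4.4,"z":0,"roll":0}
  ]
}}

```text
clock: 14.37
tcp_pos: [0.6098, -0.1913, 0.1717]
orientation: [0.003, 0.144, 0.99, 0.002]
wrist_force: [12.0, 4.9, 0.3]
finger_gap: 0.0226
grip_force: 44.5
```

```bash
python3 st.py; python3 circ.py 6.5 45 0.1
```

```text
phi 5.965 R 0.0752 z 0.1717 Ft(resist) 12.93 Fr -0.92 Fz 0.26 grip 44.5 gap 0.0226 t 14.37
6.60: 7.5 -0.2 | 6.70: 7.5 0.6 | 6.80: 7.4 1.3 | 6.90: 7.3 2.1 | 7.00: 7.0 2.7
7.10: 6.6 3.5 | 7.20: 6.3 4.0 | 7.30: 5.9 4.7 | 7.40: 5.4 5.3 | 7.50: 4.8 5.8
7.60: 4.2 6.2 | 7.70: 3.6 6.6 | 7.80: 2.9 7.0 | 7.90: 2.2 7.2 | 8.00: 1.4 7.3
8.10: 0.7 7.5 | 8.20: 0.0 7.5 | 8.30: -0.8 7.5 | 8.40: -1.5 7.4 | 8.50: -2.3 7.1
8.60: -2.9 6.9 | 8.70: -3.7 6.6 | 8.80: -4.3 6.2 | 8.90: -4.8 5.7 | 9.00: -5.4 5.2
9.10: -6.0 4.7 | 9.20: -6.3 4.0 | 9.30: -6.7 3.4 | 9.40: -7.0 2.7 | 9.50: -7.3 2.0
9.60: -7.4 1.2 | 9.70: -7.5 0.5 | 9.80: -7.5 -0.3 | 9.90: -7.5 -1.0 | 10.00: -7.3 -1.7
10.10: -7.1 -2.5 | 10.20: -6.8 -3.1 | 10.30: -6.5 -3.9 | 10.40: -6.0 -4.4 | 10.50: -5.6 -5.1
10.60: -5.1 -5.5 | 10.70: -4.4 -6.1 | 10.80: -3.9 -6.4 | 10.90: -3.1 -6.8 | 11.00: -2.5 -7.1
```

>>> {"name": "servo_tool", "arguments": {
  "increments": [
    {"grip":1,"x":6.6,"y":-3.8,"z":0,"roll":0},
    {"grip":1,"x":6.8,"y":-3.1,"z":0,"roll":0},
    {"grip":1,"x":7.1,"y":-2.4,"z":0,"roll":0},
    {"grip":1,"x":7.4,"y":-1.7,"z":0,"roll":0},
    {"grip":1,"x":7.4,"y":-0.9,"z":0,"roll":0}
  ]
}}

```text
clock: 14.78
tcp_pos: [0.5724, -0.1938, 0.1718]
orientation: [0.003, 0.145, 0.989, 0.0]
wrist_force: [10.6, 2.1, 0.5]
finger_gap: 0.0222
grip_force: 44.4
```

>>> {"name": "servo_tool", "arguments": {
  "increments": [
    {"grip":1,"x":7.5,"y":-0.2,"z":0,"roll":0},
    {"grip":1,"x":7.5,"y":0.6,"z":0,"roll":0},
    {"grip":1,"x":7.4,"y":1.3,"z":0,"roll":0},
    {"grip":1,"x":7.3,"y":2.1,"z":0,"roll":0},
    {"grip":1,"x":7.0,"y":2.7,"z":0,"roll":0}
  ]
}}

```text
clock: 15.2
tcp_pos: [0.5381, -0.1776, 0.1721]
orientation: [0.002, 0.145, 0.989, -0.0]
wrist_force: [6.6, 0.2, 2.8]
finger_gap: 0.0223
grip_force: 44.7
```

>>> {"name": "servo_tool", "arguments": {
  "increments": [
    {"grip":1,"x":6.6,"y":3.5,"z":0,"roll":0},
    {"grip":1,"x":6.3,"y":4.0,"z":0,"roll":0},
    {"grip":1,"x":5.9,"y":4.7,"z":0,"roll":0},
    {"grip":1,"x":5.4,"y":5.3,"z":0,"roll":0},
    {"grip":1,"x":4.8,"y":5.8,"z":0,"roll":0}
  ]
}}

```text
clock: 15.62
tcp_pos: [0.5159, -0.1462, 0.1723]
orientation: [0.001, 0.145, 0.989, -0.0]
wrist_force: [3.9, 2.8, 6.7]
finger_gap: 0.0224
grip_force: 45.2
```

```bash
python3 st.py
```

```text
phi 1.213 R 0.0752 z 0.1723 Ft(resist) -1.24 Fr -4.59 Fz 6.72 grip 45.2 gap 0.0224 t 15.62
```

Past one turn (7.5 rad), still held. Continuing through the driving half.

>>> {"name": "servo_tool", "arguments": {
  "increments": [
    {"grip":1,"x":4.2,"y":6.2,"z":0,"roll":0},
    {"grip":1,"x":3.6,"y":6.6,"z":0,"roll":0},
    {"grip":1,"x":2.9,"y":7.0,"z":0,"roll":0},
    {"grip":1,"x":2.2,"y":7.2,"z":0,"roll":0},
    {"grip":1,"x":1.4,"y":7.3,"z":0,"roll":0}
  ]
}}

```text
clock: 16.03
tcp_pos: [0.5122, -0.1082, 0.1726]
orientation: [0.001, 0.145, 0.989, 0.001]
wrist_force: [3.2, 5.6, 9.4]
finger_gap: 0.0222
grip_force: 45.4
```

>>> {"name": "servo_tool", "arguments": {
  "increments": [
    {"grip":1,"x":0.7,"y":7.5,"z":0,"roll":0},
    {"grip":1,"x":0.0,"y":7.5,"z":0,"roll":0},
    {"grip":1,"x":-0.8,"y":7.5,"z":0,"roll":0},
    {"grip":1,"x":-1.5,"y":7.4,"z":0,"roll":0},
    {"grip":1,"x":-2.3,"y":7.1,"z":0,"roll":0}
  ]
}}

```text
clock: 16.45
tcp_pos: [0.5275, -0.0733, 0.1728]
orientation: [0.002, 0.145, 0.989, 0.002]
wrist_force: [7.1, 6.9, 8.4]
finger_gap: 0.0222
grip_force: 45.3
```

>>> {"name": "servo_tool", "arguments": {
  "increments": [
    {"grip":1,"x":-2.9,"y":6.9,"z":0,"roll":0},
    {"grip":1,"x":-3.7,"y":6.6,"z":0,"roll":0},
    {"grip":1,"x":-4.3,"y":6.2,"z":0,"roll":0},
    {"grip":1,"x":-4.8,"y":5.7,"z":0,"roll":0},
    {"grip":1,"x":-5.4,"y":5.2,"z":0,"roll":0}
  ]
}}

```text
clock: 16.87
tcp_pos: [0.5578, -0.0506, 0.173]
orientation: [0.003, 0.145, 0.989, 0.001]
wrist_force: [9.3, 3.9, 5.9]
finger_gap: 0.0224
grip_force: 45.0
```

>>> {"name": "servo_tool", "arguments": {
  "increments": [
    {"grip":1,"x":-6.0,"y":4.7,"z":0,"roll":0},
    {"grip":1,"x":-6.3,"y":4.0,"z":0,"roll":0},
    {"grip":1,"x":-6.7,"y":3.4,"z":0,"roll":0},
    {"grip":1,"x":-7.0,"y":2.7,"z":0,"roll":0},
    {"grip":1,"x":-7.3,"y":2.0,"z":0,"roll":0}
  ]
}}

```text
clock: 17.28
tcp_pos: [0.5946, -0.0455, 0.1729]
orientation: [0.003, 0.145, 0.989, -0.0]
wrist_force: [8.5, -0.6, 5.8]
finger_gap: 0.0226
grip_force: 44.8
```

```bash
python3 st.py
```

```text
phi 3.253 R 0.0749 z 0.1729 Ft(resist) -8.48 Fr 0.33 Fz 5.77 grip 44.8 gap 0.0226 t 17.28
```

Fitting the sine to the forces felt so far, and moving on to 10.0 rad.

>>> {"name": "servo_tool", "arguments": {
  "increments": [
    {"grip":1,"x":-7.4,"y":1.2,"z":0,"roll":0},
    {"grip":1,"x":-7.5,"y":0.5,"z":0,"roll":0},
    {"grip":1,"x":-7.5,"y":-0.3,"z":0,"roll":0},
    {"grip":1,"x":-7.5,"y":-1.0,"z":0,"roll":0},
    {"grip":1,"x":-7.3,"y":-1.7,"z":0,"roll":0}
  ]
}}

```text
clock: 17.7
tcp_pos: [0.6285, -0.058, 0.1725]
orientation: [0.002, 0.145, 0.989, -0.001]
wrist_force: [3.6, -0.2, 6.4]
finger_gap: 0.0224
grip_force: 44.9
```

```bash
cat > fit.py <<'E'
import numpy as np
from scipy.optimize import least_squares
D=np.array([[.553,-.1874,10.1,1.2],[.5243,-.1624,4.8,.3],[.5114,-.125,3,4],[.5187,-.0875,4.8,7.2],[.5435,-.0585,7.8,5.8],[.5788,-.0454,8,2.1],[.6149,-.0507,5.6,-1.2],[.6437,-.0717,.8,1.0],[.6595,-.1037,.9,5.2],[.6587,-.1395,5.1,8.9],[.6409,-.1714,9.9,8.6],[.6098,-.1913,12,4.9],[.5724,-.1938,10.6,2.1],[.5381,-.1776,6.6,.2],[.5159,-.1462,3.9,2.8],[.5122,-.1082,3.2,5.6],[.5275,-.0733,7.1,6.9],[.5578,-.0506,9.3,3.9],[.5946,-.0455,8.5,-.6]])
r=D[:,:2]-[.5863,-.1199]; p=np.arctan2(-r[:,0],-r[:,1])%(2*np.pi); F=D[:,2]*np.cos(p)-D[:,3]*np.sin(p)
print(np.c_[p,F].round(2).tolist())
for c in (False,True):  # with a free constant force bias (sensor drift) in x,y
    f=lambda q:q[0]*np.sin(p-q[1])+q[2]+(q[3]*np.cos(p)-q[4]*np.sin(p) if c else 0)-F
    g=lambda q:12*np.sin(p-q[0])+1.33+q[1]*np.cos(p)-q[2]*np.sin(p)-F
    s=least_squares(g,[4.1,0,0]) if c else least_squares(f,[12,4.1,1.3,0,0])
    print(c,s.x.round(3),np.std(s.fun).round(2),s.fun.round(1))
E
python3 fit.py; python3 st.py
```

```text
[[0.46, 8.53], [0.97, 2.47], [1.5, -3.79], [2.02, -8.57], [2.53, -9.72], [3.04, -8.17], [3.53, -5.63], [4.01, 0.25], [4.49, 4.88], [4.98, 9.92], [5.47, 13.05], [5.97, 12.93], [0.19, 10.03], [0.7, 4.94], [1.21, -1.26], [1.73, -6.03], [2.24, -9.82], [2.75, -10.08], [3.25, -8.51]]
False [11.738  4.165  1.521  0.     0.   ] 0.42 [-0.7 -0.3 -0.1  0.2 -0.5 -0.9  0.2 -0.5  0.4  0.1 -0.2  0.   0.2  0.4
  0.6 -0.   0.3  0.   0.8]
True [ 3.881  1.916 -2.832] 0.43 [-0.9 -0.5 -0.2  0.1 -0.6 -1.1  0.  -0.7  0.2 -0.2 -0.5 -0.2  0.   0.2
  0.4 -0.2  0.2 -0.1  0.6]
phi 3.739 R 0.0749 z 0.1725 Ft(resist) -3.07 Fr 1.86 Fz 6.39 grip 44.9 gap 0.0224 t 17.70
```

The fit gives the slack point at 4.165 + 2π = 10.45 rad: amplitude 0.88 N m, friction 0.11 N m, residual 0.4 N, all matching the text. Easing up to it.

>>> {"name": "servo_tool", "arguments": {
  "increments": [
    {"grip":1,"x":-7.1,"y":-2.5,"z":0,"roll":0},
    {"grip":1,"x":-6.8,"y":-3.1,"z":0,"roll":0},
    {"grip":1,"x":-6.5,"y":-3.9,"z":0,"roll":0},
    {"grip":1,"x":-4.8,"y":-3.5,"z":0,"roll":0},
    {"grip":1,"x":-2.5,"y":-2.0,"z":0,"roll":0}
  ]
}}

```text
clock: 18.12
tcp_pos: [0.6497, -0.0799, 0.1723]
orientation: [0.001, 0.145, 0.989, 0.0]
wrist_force: [2.5, 2.0, 7.5]
finger_gap: 0.0221
grip_force: 45.0
```

>>> {"name": "servo_tool", "arguments": {
  "increments": [
    {"grip":1,"x":0,"y":0,"z":0,"roll":0},
    {"grip":1,"x":0,"y":0,"z":0,"roll":0},
    {"grip":1,"x":0,"y":0,"z":0,"roll":0},
    {"grip":1,"x":0,"y":0,"z":0,"roll":0}
  ]
}}

```text
clock: 18.45
tcp_pos: [0.6497, -0.08, 0.1723]
orientation: [0.001, 0.145, 0.989, -0.0]
wrist_force: [3.0, 0.4, 6.2]
finger_gap: 0.0228
grip_force: 44.8
```

```bash
python3 st.py
```

```text
phi 4.151 R 0.0749 z 0.1723 Ft(resist) -1.26 Fr 2.70 Fz 6.21 grip 44.8 gap 0.0228 t 18.45
```

Resting at 10.43 rad, inside the slack band, with the remaining force below friction. Easing the grip and letting go.

>>> {"name": "servo_tool", "arguments": {
  "increments": [
    {"grip":1,"x":0,"y":0,"z":0,"roll":0},
    {"grip":1,"x":0,"y":0,"z":0,"roll":0},
    {"grip":1,"x":0,"y":0,"z":0,"roll":0}
  ],
  "grip_force": 20
}}

```text
clock: 18.7
tcp_pos: [0.6497, -0.08, 0.1723]
orientation: [0.001, 0.145, 0.989, -0.0]
wrist_force: [3.0, 1.1, 5.5]
finger_gap: 0.0225
grip_force: 44.8
```

>>> {"name": "servo_tool", "arguments": {
  "increments": [
    {"grip":0.6,"x":0,"y":0,"z":0,"roll":0},
    {"grip":0.4,"x":0,"y":0,"z":0,"roll":0},
    {"grip":0.1,"x":0,"y":0,"z":0,"roll":0},
    {"grip":0,"x":0,"y":0,"z":0,"roll":0},
    {"grip":0,"x":0,"y":0,"z":0,"roll":0}
  ]
}}

```text
clock: 19.12
tcp_pos: [0.6485, -0.0798, 0.1706]
orientation: [-0.001, 0.145, 0.989, 0.0]
wrist_force: [-0.7, -0.2, 0.2]
finger_gap: 0.0806
grip_force: 0.0
```

>>> {"name": "servo_tool", "arguments": {
  "increments": [
    {"grip":0,"x":0,"y":0,"z":0,"roll":0},
    {"grip":0,"x":0,"y":0,"z":-15,"roll":0},
    {"grip":0,"x":0,"y":0,"z":-30,"roll":0},
    {"grip":0,"x":0,"y":0,"z":-30,"roll":0},
    {"grip":0,"x":0,"y":0,"z":-25,"roll":0}
  ]
}}

```text
clock: 19.53
tcp_pos: [0.649, -0.0799, 0.273]
orientation: [0.0, 0.145, 0.989, -0.0]
wrist_force: [1.6, 0.4, 0.6]
finger_gap: 0.0856
grip_force: 0.0
```

>>> {"name": "servo_tool", "arguments": {
  "increments": [
    {"grip":0,"x":0,"y":0,"z":0,"roll":0},
    {"grip":0,"x":0,"y":0,"z":0,"roll":0},
    {"grip":0,"x":0,"y":0,"z":0,"roll":0},
    {"grip":0,"x":0,"y":0,"z":0,"roll":0}
  ]
}}

```text
clock: 19.87
tcp_pos: [0.6485, -0.0798, 0.2697]
orientation: [-0.001, 0.145, 0.989, 0.0]
wrist_force: [-0.1, -1.0, 1.8]
finger_gap: 0.0853
grip_force: 0.0
```

Run:
```python
from h import *
st=env.get_state(); C=cam("wrist",st); im=env.read_camera("wrist"); cv2.imwrite("pics/w9.png",im[:,:,::-1])
print(st["tcp_pos"],st["wrist_force"],st["clock"])
print("expected handle mid",proj(C,[.6499,-.0798,.187]),"knobW top",proj(C,[.585,.0455,.136]))
```

```text
[ 0.64852868 -0.07977091  0.26967932] [-0.11095116 -0.97103346  1.80653622] 19.8667
expected handle mid [318.95951128 209.89689447] knobW top [438.32988552  80.38081283]
```

View pics/w9.png

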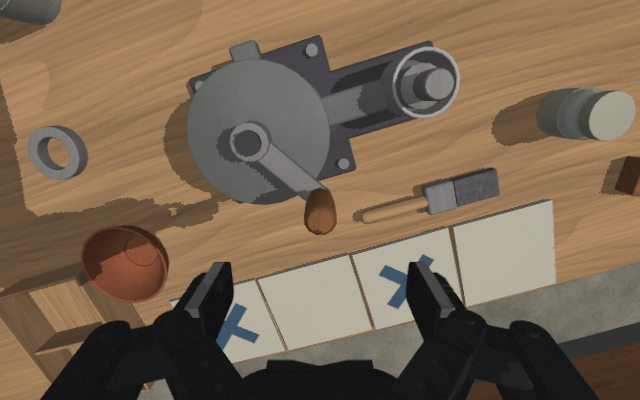

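The handle is at (320,212), where it was left (expected (319,210)). The weight's knob is at (435,83), inside the hopper, and the gripper touches nothing. Handing in.

```bash
python3 -c "
from workcell import env
print(env.hand_in())"
```

```text
the job is handed in; nothing more can be done
None
```

The feed weight stands in the hopper, and I turned the crank about 1.66 turns (10.43 rad) and let go at the slack point I felt, where it stayed put; the job is handed in, but no verdict was returned.

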